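# Hold the blue reference cell in the photometer's beam

## Robot

A 6-joint arm with a two-finger parallel gripper is mounted at the origin on a cart in front of the work surface, level with it; the furniture and walls round the work are solid. World frame = base frame: x ahead of the robot, y to its left, z up, the work surface at z = 0. Lengths are in m, angles in rad, forces in N, time in s.
With the tool pointing down it reaches from about 0.35 to 1 m from the base axis. Payload 7.1 kg.
Tool frame: the origin (TCP) lies at the centre of the arm's flange, where the gripper is bolted on; the fingertips stand 173 mm ahead of it and the grasp point (between the pads) lies 155 mm ahead of it; z points along the fingers, y is the line along which they close (so a half turn about z gives the same grasp; the last joint's range is limited). The gripper opens to 85 mm and grips with 20 to 120 N. Pads are 22 mm wide; open, the fingers measure 114 mm over their backs; the gripper's body (76 mm by 85 mm) begins 54 mm behind the grasp point. The pads swing forward as they close: fully open they stand 13 mm farther back than shut.
Start: joints at [1.321, 0.423, 1.63, -0, 1.089, -0.019], TCP at [0.143, 0.608, 0.405] pointing down, gripper open.
Joint ranges: [-3, 3], [-0.9, 2.11], [0.09, 2.58], [-1.31, 4.45], [0.11, 2.69], [-2.54, 2.54]. Speed limits (rad/s): [2.39, 2.39, 3.01, 3.14, 3.14, 3.14].

## Interface

Orientations are given as a unit quaternion [w, x, y, z].
In Python, from plant import monitor, cams, order gives the robot as it stands.
- The arm moves only by the tool play_rows, never from a script. Its argument "deltas" is a list of rows, each an object with "translation": the shift along the tool's x, y, z normalised to -1 to 1, where 1 is 150 mm, a list of three; "delta_rot": the turn, a rotation vector about the tool's x, y, z normalised to -1 to 1, where 1 is 360 degrees, a list of three. In form: [{"translation": [x, y, z], "delta_rot": [wx, wy, wz]}, ...]. A call has 1 to 10 rows; each row is the pose to reach, as a shift and turn from the pose commanded when the call began, along the tool's axes at that moment, turning the shorter way round; what a row does not reach only later rows make up. A row lasts 1/12 s, in which the tool goes at most 41.7 mm and 7.16 degrees, less where a joint would pass 70% of its speed; a pose out of reach is approached as far as the arm can. A call with a number of a shift or a turn outside -1 to 1 is refused whole. A call with a gripper value outside its range is refused whole. "grip" is the gripper's target within -1 to 1 (fully open at 1, half-way at 0, shut at -1), set as the call begins (left out, the last holds). The fingers move at their own pace and stop on an object; "newtons" is the grip in N (left out, the last holds). Time passes only in rows, so rows that repeat a pose let the fingers close. It gives the time, the measured TCP pose, the force, the opening and the grip force at its end, in the units of the state.
- monitor.state(): the state, without advancing time (a new reading comes with each control period).
- cams.grab_frame(name): name is "scene" or "top" or "wrist"; returns the picture (384x512x3 uint8, red, green, blue); there is no depth.
- cams.camera_model(name): a dict with "vfov" (degrees; the focal length in pixels is half the picture's height over the tangent of half this angle, whatever the lens; pixels are square), "cx", "cy" (the principal point, pixels), "rvec" (rotation vector, rad) and "tvec" (3), from world to camera coordinates, as OpenCV has them. Camera axes: x right, y down, z forward; pixel columns grow to the right and rows downward; lengths in m; the calibration is good to about 2 mm. A picture is of the moment at which its call begins: read the wrist's pose just before it. camera_model takes no time and is no camera call; for the wrist camera it gives the pose at the moment of the call.
- order.sign_off(): hands the job in; it is judged then, once.
The state is a dict: "clock": time; "joint_positions": joint angles; "qvel": joint speeds; "tau": joint torques, N m; "tool_pos": TCP position; "ee_rot": TCP orientation; "contact_force": force on the tool from outside, world axes, zero at the start; "ft_torque": the same for the moment, N m; "grip_width": opening from 0.0 (shut) to 1.0 (fully open); "grasp_force": force on a finger pad.
Only numpy, scipy, OpenCV 4.12 (cv2) and the standard library are available. Lean on these libraries where they do the work, as an engineer would, in place of code of your own. Each camera call takes 0.05 s, during which the arm holds its last target. There are 200 camera calls.

## Task

The bench photometer is due for its reference check. Slide its dust cover fully open, then take the blue glass cell from the rack by its two white frosted faces only, never touching its polished blue glass and gripping gently (about 10 N is ample, over 20 N could chip it), and lower it into the light gap between lamp and detector, leaving the other two cells standing in the rack. Finish while still holding it there, hanging free and upright without touching the photometer, its middle on the beam half-way between the lens tubes and its polished faces square to the beam.

Things in the scene. Friction and masses are not known exactly. Their poses are not given: they have to be found in the camera images.
- photometer: Fixed off-white device. Origin: centre of its underside on the bench; z up; front (display, vent slots) faces own -x; the beam runs along own y. Lamp block (-y, vent slots) and detector block (+y, display), each 84 x 78 mm, 84 mm high, stand 52 mm apart; a black 20 mm lens tube sticks 5 mm out of each into the gap, leaving 42 mm. Gap open at front, back and (uncovered) top; its floor is at 12 mm
- beam (a point): Middle of the light path: on the beam axis, half-way between the two lens tubes, 62 mm above the bench; axes parallel to the photometer's. The middle of the cell belongs here
- cover (a joint): Dark dust cover over the gap, a plate 80 x 60 mm, top 91 mm above the bench, with an red pull tab. 0 = closed, 0.062 m = fully open at its stop; slides along the photometer's own +y, onto the detector block, against about 2 N of friction and stays where left. Starts 0 to 12 mm open
- cover_tab (a point): On the red pull tab, 20 mm above the cover plate, 6 mm below the tab's top, 4 mm behind (+x of) the beam axis; moves with the cover. The tab is an upright bar 36 mm long (photometer's x), 10 mm thick (its y), rising 26 mm above the plate. Axes parallel to the photometer's
- cell_rack: White plastic block, 64 x 156 mm, 21 mm high, fixed to the bench; origin: centre of its underside. Three square pockets 27 mm wide and 14 mm deep in a row along its own y, 48 mm apart, each with a standing glass cell; which cell is in which pocket varies
- blue_cell_mid (a point): Middle of the blue cell: loose glass block 24 x 24 x 72 mm, 80 to 130 g, upright in a rack pocket, foot 7 mm and this point 43 mm above the bench. Cell's own axes, z up. Its two white frosted faces look along own +x and -x (24 mm apart, 22 mm wide, full height): fingers close along own x, one on each long side of the rack. In the beam its own y lies along the photometer's y
- blue_glass: The blue tinted core of that cell with its two polished faces, which look along the cell's own +y and -y (20 mm wide); not to be touched by the fingers. Origin: centre of the cell's foot, same axes as the cell
- blue_cell: The whole blue cell; origin: centre of its foot; axes as at its middle
- green_cell_mid (a point): Middle of the green cell, same size and stance, to be left in the rack
- grey_cell_mid (a point): Middle of the smoke grey cell, same size and stance, to be left in the rack
Not all that is in view belongs to the job. What is shaped like the blue_cell but orange or yellow is not meant.

How it is judged:
By the outcome, as a careful person would: the job done as asked, in the order asked, and still so for the second after the job is handed in, while the arm keeps its last pose, push and grip.
It also fails if it takes over 54 s, if anything falls off the work surface, if the arm or the gripper's body presses on something with over 40 N, if the wrist force passes 120 N, or if a joint passes its speed limit or range.

## Working session

There is one attempt and no reset: what is moved stays moved. The work goes in short steps, Python scripts to look and compute and a tool call to move; the robot and the scene stay as the last step left them, time stands still between calls to the robot, and variables do not carry over. Pictures are saved under pics/ and viewed, at most 10 in all, crops included, and the job is handed in when it is done.

Besides the shell and the picture viewer there is one more tool, called after ">>>" as name(argument=value, ...), one argument or row to a line, values as JSON. play_rows: Moves the arm, as the interface text tells. Scaled input: -1 to 1 covers 150 mm each way for a shift and 360 degrees each way for a turn. Its arguments: {"type":"object","properties":{"deltas":{"type":"array"},"grip":{"type":"number"},"newtons":{"type":"number"}},"required":["deltas"]}

```bash
mkdir -p pics; ls
cat > h.py <<'E'
import numpy as np,cv2
from plant import monitor,cams,order
from scipy.spatial.transform import Rotation as R
def grab(n):
    m=cams.camera_model(n); im=cams.grab_frame(n); return im,m
def K(m):
    f=192/np.tan(np.radians(m['vfov'])/2); return f,m['cx'],m['cy']
def ray(m,uv):
    f,cx,cy=K(m); Rm=R.from_rotvec(np.ravel(m['rvec'])).as_matrix(); t=np.ravel(m['tvec'])
    uv=np.atleast_2d(uv); d=np.c_[(uv[:,0]-cx)/f,(uv[:,1]-cy)/f,np.ones(len(uv))]@Rm
    return -Rm.T@t,d
def onz(m,uv,z):
    o,d=ray(m,uv); return o+d*((z-o[2])/d[:,2])[:,None]
def proj(m,P):
    f,cx,cy=K(m); Rm=R.from_rotvec(np.ravel(m['rvec'])).as_matrix()
    c=np.atleast_2d(P)@Rm.T+np.ravel(m['tvec']); return np.c_[c[:,0]/c[:,2]*f+cx,c[:,1]/c[:,2]*f+cy]
def save(n,im): cv2.imwrite(n,im[:,:,::-1])
E
python3 - <<'E'
from h import *
ims=[]
for n in("scene","top"):
    im,m=grab(n); np.save(f'{n}.npy',im); ims.append(im); print(n,m, ray(m,[[256,192]]))
    save(f'pics/{n}1.png',cv2.resize(im,(768,576)))
s=monitor.state(); print(s)
E
```

```text
pics
scene {'vfov': 50.897664603759885, 'cx': 260.319572359426, 'cy': 189.05327697367187, 'rvec': array([ 2.05020268, -0.95839715,  0.4547641 ]), 'tvec': array([-0.45489916,  0.27066815,  0.69083738])} (array([ 0.00724916, -0.60246889,  0.6280362 ]), array([[ 0.58954527,  0.52587064, -0.61324091]]))
top {'vfov': 54.823221427404164, 'cx': 254.4760352418774, 'cy': 191.3962000271445, 'rvec': array([ 2.19829564, -2.14942655,  0.07453495]), 'tvec': array([-0.133255  ,  0.55089432,  0.88832463])} (array([ 0.48019381, -0.13306693,  0.92847682]), array([[ 0.07930684,  0.00928797, -0.99681682]]))
{'clock': 0.1, 'joint_positions': array([ 1.32098879e+00,  4.23773410e-01,  1.63064734e+00, -4.16833643e-05,
        1.08857835e+00, -1.90152508e-02]), 'qvel': array([ 0.00140978, -0.00141913, -0.00169692, -0.00056349,  0.00073871,
       -0.00016602]), 'tau': array([ 7.75901958e-05, -5.58424151e+01, -2.82441205e+01, -1.26219197e-04,
        3.01088876e-03, -2.80433954e-05]), 'tool_pos': array([0.14289131, 0.60817407, 0.40400437]), 'ee_rot': array([-7.59452433e-05,  1.15130564e-01,  9.93350119e-01, -6.99355205e-04]), 'contact_force': array([ 0.03811489, -1.04908369, -1.3196736 ]), 'ft_torque': array([-0.02390642,  0.04119226, -0.01087662]), 'grasp_force': 0.0, 'grip_width': 0.9969353638566713}
```

View pics/scene1.png

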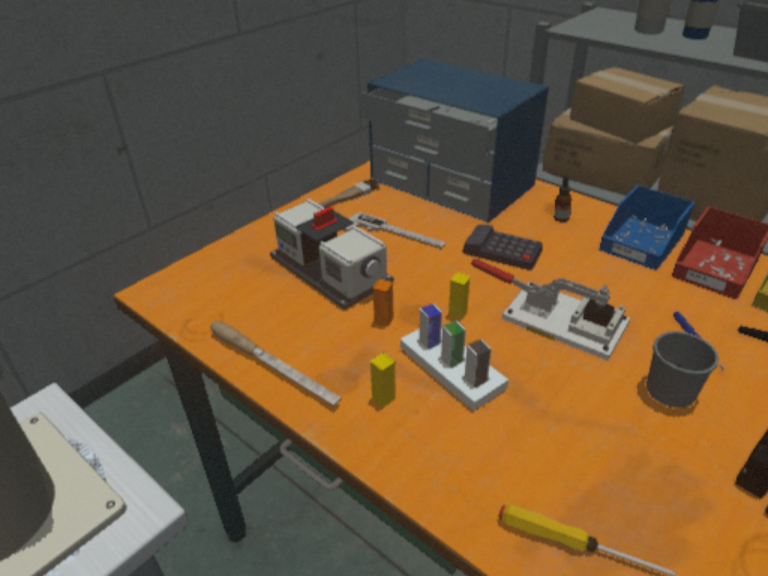

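View pics/top1.png

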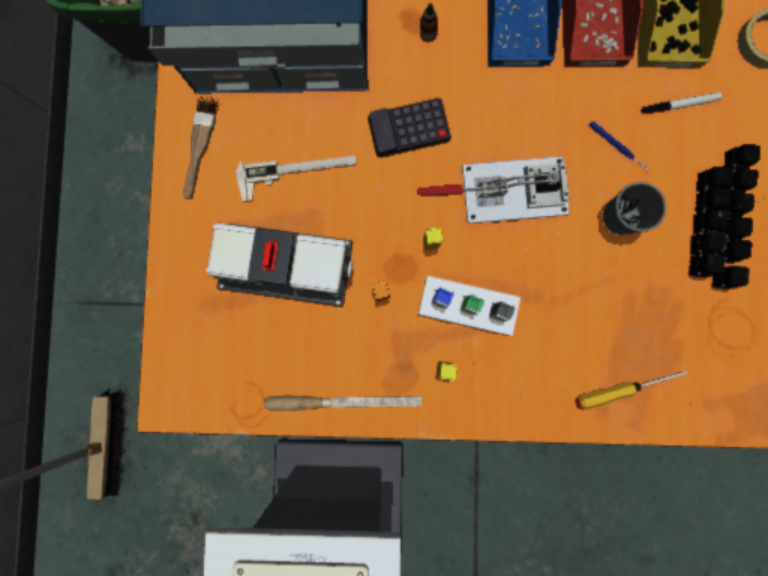

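The scene view shows the photometer at about (330,245) with its red tab at (323,217). The rack cells, left to right, are blue (430,327), green (453,345) and grey (478,363). The top view puts the photometer at (280,262), the tab at (269,256) and the blue cell at (442,298), with orange and yellow decoys nearby.

```bash
cat >> h.py <<'E'
def rects(im,lo,hi,amin,show=True):
    hsv=cv2.cvtColor(im,cv2.COLOR_RGB2HSV); k=cv2.inRange(hsv,np.array(lo),np.array(hi))
    cs,_=cv2.findContours(k,cv2.RETR_EXTERNAL,cv2.CHAIN_APPROX_NONE)
    return [(cv2.contourArea(c),cv2.minAreaRect(c),c) for c in cs if cv2.contourArea(c)>amin]
E
python3 - <<'E'
from h import *
im=np.load('top.npy'); m=cams.camera_model('top')
def rep(n,lo,hi,a,z):
    for A,r,c in rects(im,lo,hi,a):
        b=cv2.boxPoints(r); P=onz(m,b,z)[:,:2]
        e=P[1]-P[0],P[2]-P[1]; l=[np.linalg.norm(x) for x in e]; L=e[int(np.argmax(l))]
        print(n,A,np.round(r[0],1),'c',P.mean(0).round(4),'size',np.round(l,4),'long axis deg',np.degrees(np.arctan2(L[1],L[0])).round(1))
rep('white .021',(0,0,150),(179,60,255),500,.021)
rep('white .084',(0,0,150),(179,60,255),500,.084)
rep('red',(0,150,100),(6,255,255),20,.117); rep('red2',(172,150,100),(179,255,255),20,.117)
rep('blue',(110,120,60),(135,255,255),20,.079); rep('green',(45,80,40),(85,255,255),20,.079)
s=np.load('scene.npy'); save('pics/c.png',cv2.resize(s[120:210,170:270],(800,720)[:2] and (660,594),interpolation=cv2.INTER_CUBIC))
E
```

```text
white .021 3318.0 [201. 369.] c [ 0.1287 -0.0035] size [0.3097 0.064 ] long axis deg -88.5
white .021 1585.5 [312.6 203.4] c [ 0.5275 -0.2637] size [0.0644 0.1568] long axis deg -101.6
white .021 1048.0 [211.4 175.1] c [ 0.5919 -0.0135] size [0.0862 0.0802] long axis deg -6.0
white .021 868.5 [153.5 167. ] c [0.6092 0.131 ] size [0.086  0.0688] long axis deg -5.7
white .021 829.5 [344.4 134.3] c [ 0.7009 -0.3407] size [0.1669 0.0551] long axis deg -84.2
white .021 545.5 [341.8 111.2] c [ 0.7593 -0.3341] size [0.1694 0.0389] long axis deg -77.3
white .084 3318.0 [201. 369.] c [ 0.1531 -0.0125] size [0.2882 0.0595] long axis deg -88.5
white .084 1585.5 [312.6 203.4] c [ 0.5242 -0.2547] size [0.0599 0.1459] long axis deg -101.6
white .084 1048.0 [211.4 175.1] c [ 0.5842 -0.0218] size [0.0802 0.0747] long axis deg -6.0
white .084 868.5 [153.5 167. ] c [0.6002 0.1127] size [0.08  0.064] long axis deg -5.7
white .084 829.5 [344.4 134.3] c [ 0.6856 -0.3263] size [0.1553 0.0512] long axis deg -84.2
white .084 545.5 [341.8 111.2] c [ 0.74   -0.3201] size [0.1577 0.0362] long axis deg -77.3
red 132.5 [179.3 170.1] c [0.5898 0.0454] size [0.0425 0.0183] long axis deg -7.1
red 128.5 [292.9 126.1] c [ 0.6939 -0.2045] size [0.0667 0.0127] long axis deg -85.2
red 1242.5 [400.5  19.5] c [ 0.9457 -0.4452] size [0.0932 0.0925] long axis deg -89.1
blue 70.5 [295.4 197.1] c [ 0.5381 -0.2159] size [0.0186 0.0244] long axis deg -109.4
blue 87.5 [407.3  93.2] c [ 0.7877 -0.4741] size [0.0083 0.081 ] long axis deg -129.6
green 81.0 [314.9 202.2] c [ 0.5273 -0.2607] size [0.0217 0.0265] long axis deg -115.5
green 207.0 [62.  3.] c [0.9956 0.3541] size [0.1509 0.0152] long axis deg -89.1
```

View pics/c.png

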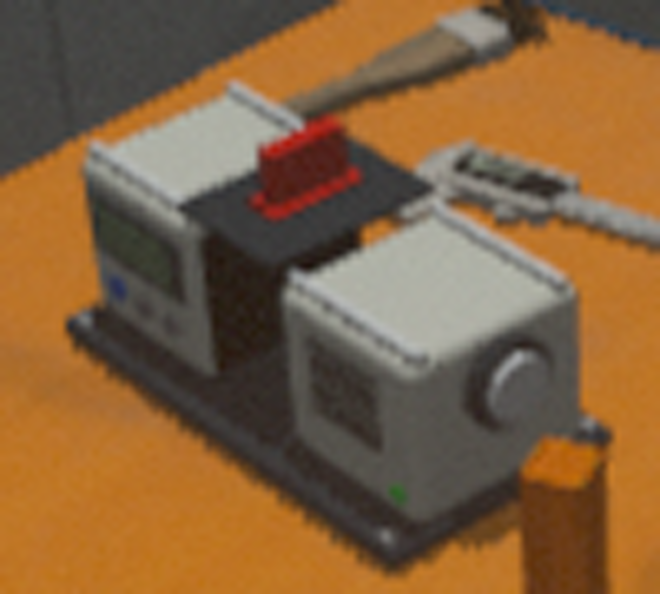

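The crop shows the display (left block, detector) and vent slots (right block, lamp) both on the side towards the robot. So the photometer's +y is close to world +y, with yaw about −6.5°. The red tab stands at mid-gap.

```bash
cat >> h.py <<'E'
def go(x,y,z,yaw):
    "delta to TCP target, tool down, tool y at world angle yaw deg"
    s=monitor.state(); q=s['ee_rot']; C=R.from_quat(np.r_[q[1:],q[0]])
    a=np.radians(yaw); Y=np.array([np.cos(a),np.sin(a),0]); Z=np.array([0,0,-1.]); X=np.cross(Y,Z)
    D=R.from_matrix(np.c_[X,Y,Z])
    d=C.inv().apply(np.array([x,y,z])-s['tool_pos'])/.15; w=(C.inv()*D).as_rotvec()/(2*np.pi)
    print('t',s['clock'].round(2),'pos',s['tool_pos'].round(4),'trans',d.round(4),'rot',w.round(5),'F',s['contact_force'].round(1),'grip',round(s['grip_width'],3),round(s['grasp_force'],1))
E
python3 -c "
from h import *
go(.57,.03,.40,-6.5)"
```

```text
Traceback (most recent call last):
  File "h.py", line 28, in go
    print('t',s['clock'].round(2),'pos',s['tool_pos'].round(4),'trans',d.round(4),'rot',w.round(5),'F',s['contact_force'].round(1),'grip',round(s['grip_width'],3),round(s['grasp_force'],1))
              ^^^^^^^^^^^^^^^^
AttributeError: 'float' object has no attribute 'round'
```

```bash
sed -i "s/s\['clock'\].round(2)/round(s['clock'],2)/" h.py
python3 -c "
from h import *
go(.57,.03,.40,-6.5)"
```

```text
t 0.1 pos [0.1429 0.6082 0.404 ] trans [-3.6535 -3.101   0.0311] rot [-1.8000e-04  1.6000e-04  2.3133e-01] F [ 0.  -1.  -1.3] grip 0.997 0.0
```

>>> play_rows(
  deltas=[
    {"translation":[-0.2,-0.17,0],"delta_rot":[0,0,0]},
    {"translation":[-0.4,-0.34,0],"delta_rot":[0,0,0]},
    {"translation":[-0.6,-0.51,0],"delta_rot":[0,0,0]},
    {"translation":[-0.8,-0.68,0],"delta_rot":[0,0,0]},
    {"translation":[-1,-0.85,0],"delta_rot":[0,0,0]},
  ],
  grip=-1,
)

```text
clock: 0.52
tool_pos: [0.2603, 0.4483, 0.4044]
ee_rot: [-0.0, 0.115, 0.993, -0.0]
contact_force: [0.7, 0.1, 0.1]
grip_width: 0.302
grasp_force: 0.0
```

>>> play_rows(
  deltas=[
    {"translation":[-0.2,-0.17,0],"delta_rot":[0,0,0]},
    {"translation":[-0.4,-0.34,0],"delta_rot":[0,0,0]},
    {"translation":[-0.6,-0.51,0],"delta_rot":[0,0,0]},
    {"translation":[-0.8,-0.68,0],"delta_rot":[0,0,0]},
    {"translation":[-1,-0.85,0],"delta_rot":[0,0,0]},
  ],
)

```text
clock: 0.93
tool_pos: [0.3772, 0.2898, 0.4046]
ee_rot: [-0.0, 0.115, 0.993, -0.0]
contact_force: [-0.4, 0.3, -0.0]
grip_width: 0.004
grasp_force: 0.0
```

>>> play_rows(
  deltas=[
    {"translation":[-0.2,-0.17,0],"delta_rot":[0,0,0.019]},
    {"translation":[-0.4,-0.34,0],"delta_rot":[0,0,0.038]},
    {"translation":[-0.6,-0.51,0],"delta_rot":[0,0,0.057]},
    {"translation":[-0.8,-0.68,0],"delta_rot":[0,0,0.076]},
    {"translation":[-1,-0.85,0],"delta_rot":[0,0,0.095]},
    {"translation":[-1,-0.85,0],"delta_rot":[0,0,0.114]},
  ],
)

```text
clock: 1.43
tool_pos: [0.4967, 0.1287, 0.4048]
ee_rot: [0.001, 0.461, 0.888, 0.0]
contact_force: [-0.2, -0.1, 0.8]
grip_width: -0.002
grasp_force: 0.0
```

```bash
python3 -c "
from h import *
go(.57,.03,.40,-6.5)"
```

```text
t 1.43 pos [0.4967 0.1287 0.4048] trans [-0.8193  0.021   0.0341] rot [0.00031 0.00027 0.11567] F [-0.2 -0.1  0.8] grip -0.002 0.0
```

>>> play_rows(
  deltas=[
    {"translation":[-0.2,0,0],"delta_rot":[0,0,0.019]},
    {"translation":[-0.4,0,0.02],"delta_rot":[0,0,0.038]},
    {"translation":[-0.6,0.01,0.03],"delta_rot":[0,0,0.057]},
    {"translation":[-0.8,0.02,0.034],"delta_rot":[0,0,0.076]},
    {"translation":[-0.82,0.02,0.034],"delta_rot":[0,0,0.095]},
    {"translation":[-0.82,0.02,0.034],"delta_rot":[0,0,0.1157]},
    {"translation":[-0.82,0.02,0.034],"delta_rot":[0,0,0.1157]},
    {"translation":[-0.82,0.02,0.034],"delta_rot":[0,0,0.1157]},
  ],
)

```text
clock: 2.1
tool_pos: [0.5676, 0.0349, 0.3992]
ee_rot: [-0.0, 0.742, 0.671, -0.0]
contact_force: [0.2, 0.4, 0.1]
grip_width: -0.002
grasp_force: 0.0
```

Run:
```python
from h import *
im,m=grab('wrist'); np.save('w1.npy',im); save('pics/w1.png',cv2.resize(im,(768,576))); print(m,ray(m,[[256,192]]))
np.savez('w1m.npz',**m)
go(.57,.03,.40,-6.5)
```

```text
{'vfov': 66.04802869986707, 'cx': 254.94398212711513, 'cy': 192.55502112500142, 'rvec': array([-2.81263453,  0.14087098,  0.02445387]), 'tvec': array([-0.56088468,  0.04638273,  0.40472317])} (array([0.57575896, 0.1164455 , 0.36808409]), array([[-0.02914162, -0.31694651, -0.94800421]]))
t 2.15 pos [0.5676 0.0352 0.3994] trans [-0.0327  0.0196 -0.0043] rot [-1.00e-04  1.00e-05  2.26e-03] F [ 0.1 -0.1  0.1] grip 0.0 0.0
```

View pics/w1.png

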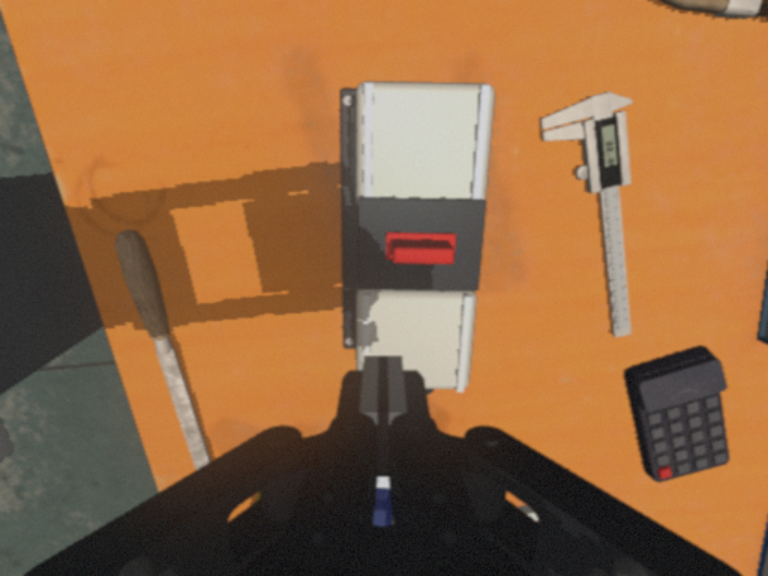

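The wrist view shows the cover plate at (420,245), the red tab at (421,248), the detector block above it and the lamp block below.

Run:
```python
from h import *
im=np.load('w1.npy'); m={k:v for k,v in np.load('w1m.npz').items()}
p=lambda L,z: onz(m,np.array(L)/1.5,z)[:,:2].round(4)
def box(lo,hi,a,z,n):
    for A,r,c in rects(im,lo,hi,a):
        b=cv2.boxPoints(r); P=onz(m,b,z)[:,:2]; e=P[1]-P[0],P[2]-P[1]; 
        print(n,A,np.round(np.array(r[0])*1.5,0),P.mean(0).round(4),[np.linalg.norm(x).round(4) for x in e],[np.degrees(np.arctan2(x[1],x[0])).round(1) for x in e])
box((0,0,150),(179,60,255),1500,.086,'white')
box((0,170,140),(8,255,255),60,.117,'red')
print('plate',p([[359,198],[487,201],[478,291],[357,289]],.091))
print('det',p([[360,83],[493,86],[487,198],[359,198]],.088))
print('tab top', p([[388,233],[455,234],[455,241],[388,241]],.117))
print('base bolts', p([[348,101],[348,342]],.012))
```

```text
white 3564.5 [416. 337.] [ 0.5853 -0.0172] [np.float64(0.0746), np.float64(0.0752)] [np.float64(78.4), np.float64(-11.4)]
white 6504.0 [425. 140.] [0.6008 0.1121] [np.float64(0.0659), np.float64(0.0786)] [np.float64(81.7), np.float64(-7.1)]
red 330.5 [421. 255.] [0.5915 0.0506] [np.float64(0.0089), np.float64(0.0358)] [np.float64(81.8), np.float64(-8.7)]
red 128.5 [420. 239.] [0.5916 0.06  ] [np.float64(0.007), np.float64(0.0381)] [np.float64(82.9), np.float64(-7.3)]
plate [[0.5577 0.0837]
 [0.6362 0.0739]
 [0.6289 0.0155]
 [0.5494 0.0249]]
det [[0.5657 0.1483]
 [0.642  0.139 ]
 [0.6369 0.0753]
 [0.5575 0.0833]]
tab top [[0.5736 0.0654]
 [0.6118 0.061 ]
 [0.6116 0.0569]
 [0.5732 0.0607]]
base bolts [[ 0.5527  0.1457]
 [ 0.5282 -0.0495]]
```

```bash
python3 -c "
from h import *
go(.5877,.0208,.274,-7.2)"
```

```text
t 2.15 pos [0.5676 0.0352 0.3994] trans [-0.082   0.1437  0.8356] rot [-1.0e-04  1.0e-05  4.2e-03] F [ 0.1 -0.1  0.1] grip 0.0 0.0
```

>>> play_rows(
  deltas=[
    {"translation":[-0.08,0.14,0.1],"delta_rot":[0,0,0.004]},
    {"translation":[-0.08,0.144,0.3],"delta_rot":[0,0,0.004]},
    {"translation":[-0.08,0.144,0.5],"delta_rot":[0,0,0.004]},
    {"translation":[-0.08,0.144,0.7],"delta_rot":[0,0,0.004]},
    {"translation":[-0.08,0.144,0.835],"delta_rot":[0,0,0.004]},
    {"translation":[-0.08,0.144,0.835],"delta_rot":[0,0,0.004]},
    {"translation":[-0.08,0.144,0.835],"delta_rot":[0,0,0.004]},
  ],
)

```text
clock: 2.73
tool_pos: [0.5876, 0.0213, 0.2737]
ee_rot: [-0.001, 0.75, 0.661, -0.001]
contact_force: [0.1, -0.1, -0.3]
grip_width: -0.003
grasp_force: 0.0
```

Run:
```python
from h import *
im,m=grab('wrist'); np.save('w2.npy',im); save('pics/w2.png',cv2.resize(im,(768,576))); np.savez('w2m.npz',**m)
go(.5877,.0208,.274,-7.2)
```

```text
t 2.78 pos [0.5883 0.0212 0.275 ] trans [-0.0034 -0.0038  0.0069] rot [ 5.e-05 -1.e-05 -9.e-05] F [ 0.6 -0.5 -0.1] grip -0.002 0.0
```

View pics/w2.png

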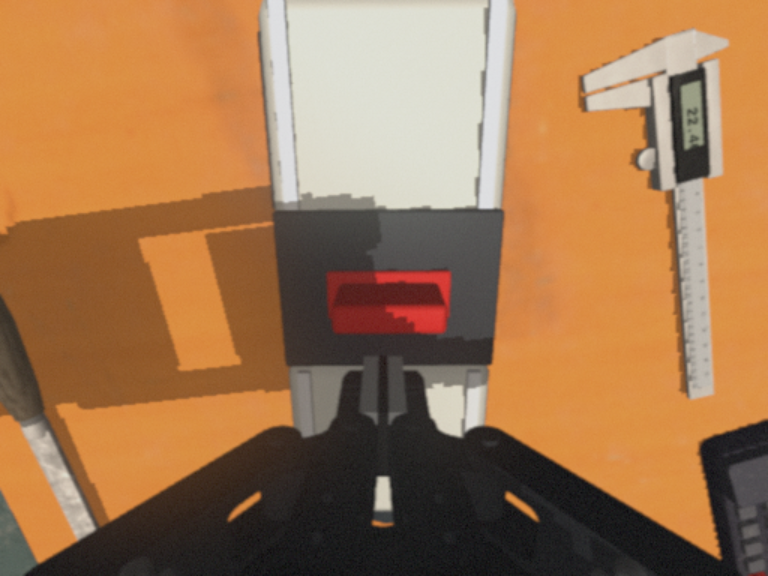

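The wrist view shows the shut fingers (383,385) just behind the tab (388,315), with the plate edges square to the tool. Now I push along tool +x.

>>> play_rows(
  deltas=[
    {"translation":[0.06,0.0,0],"delta_rot":[0,0,0]},
    {"translation":[0.1,0.0,0],"delta_rot":[0,0,0]},
    {"translation":[0.14,0.0,0],"delta_rot":[0,0,0]},
    {"translation":[0.18,0.0,0],"delta_rot":[0,0,0]},
    {"translation":[0.22,0.0,0],"delta_rot":[0,0,0]},
    {"translation":[0.26,0.0,0],"delta_rot":[0,0,0]},
    {"translation":[0.3,0.0,0],"delta_rot":[0,0,0]},
    {"translation":[0.33,0.0,0],"delta_rot":[0,0,0]},
    {"translation":[0.36,0.0,0],"delta_rot":[0,0,0]},
  ],
)

```text
clock: 3.53
tool_pos: [0.595, 0.075, 0.2743]
ee_rot: [-0.0, 0.751, 0.66, -0.0]
contact_force: [-0.5, -2.1, 1.4]
grip_width: 0.002
grasp_force: 1.1
```

>>> play_rows(
  deltas=[
    {"translation":[0.015,0.0,0],"delta_rot":[0,0,0]},
    {"translation":[0.03,0.0,0],"delta_rot":[0,0,0]},
    {"translation":[0.045,0.0,0],"delta_rot":[0,0,0]},
    {"translation":[0.06,0.0,0],"delta_rot":[0,0,0]},
    {"translation":[0.06,0.0,0],"delta_rot":[0,0,0]},
  ],
)

```text
clock: 3.95
tool_pos: [0.596, 0.0837, 0.2742]
ee_rot: [-0.0, 0.751, 0.66, -0.0]
contact_force: [0.1, 0.1, -0.7]
grip_width: -0.001
grasp_force: 0.0
```

Run:
```python
from h import *
go(.5877,.0208,.274,-7.2)
```

```text
t 3.95 pos [0.596  0.0837 0.2742] trans [-0.4229 -0.0014  0.0014] rot [-5.0e-05 -3.0e-05 -4.3e-04] F [ 0.1  0.1 -0.7] grip -0.001 0.0
```

>>> play_rows(
  deltas=[
    {"translation":[0.007,0,0],"delta_rot":[0,0,0]},
    {"translation":[0.014,0,0],"delta_rot":[0,0,0]},
    {"translation":[0.02,0,0],"delta_rot":[0,0,0]},
  ],
)

```text
clock: 4.2
tool_pos: [0.5964, 0.0863, 0.2742]
ee_rot: [-0.0, 0.751, 0.66, -0.0]
contact_force: [-0.6, -1.4, 0.9]
grip_width: -0.003
grasp_force: 1.0
```

>>> play_rows(
  deltas=[
    {"translation":[0.007,0,0],"delta_rot":[0,0,0]},
    {"translation":[0.014,0,0],"delta_rot":[0,0,0]},
  ],
)

```text
clock: 4.37
tool_pos: [0.5966, 0.0884, 0.2743]
ee_rot: [-0.0, 0.751, 0.66, -0.0]
contact_force: [-0.8, -2.3, -1.8]
grip_width: -0.0
grasp_force: 1.0
```

>>> play_rows(
  deltas=[
    {"translation":[0.007,0,0],"delta_rot":[0,0,0]},
    {"translation":[0.014,0,0],"delta_rot":[0,0,0]},
  ],
)

```text
clock: 4.53
tool_pos: [0.5968, 0.0899, 0.2742]
ee_rot: [0.0, 0.751, 0.661, -0.001]
contact_force: [-2.3, -12.8, 1.5]
grip_width: 0.004
grasp_force: 6.3
```

>>> play_rows(
  deltas=[
    {"translation":[0.006,0,0],"delta_rot":[0,0,0]},
    {"translation":[0.006,0,0],"delta_rot":[0,0,0]},
  ],
)

```text
clock: 4.7
tool_pos: [0.5969, 0.09, 0.2743]
ee_rot: [0.001, 0.751, 0.661, -0.001]
contact_force: [-1.6, -12.5, 1.6]
grip_width: -0.0
grasp_force: 6.1
```

>>> play_rows(
  deltas=[
    {"translation":[-0.05,0,0],"delta_rot":[0,0,0]},
    {"translation":[-0.2,0,-0.1],"delta_rot":[0,0,0]},
    {"translation":[-0.4,0,-0.3],"delta_rot":[0,0,0]},
    {"translation":[-0.55,0,-0.5],"delta_rot":[0,0,0]},
    {"translation":[-0.6,0,-0.6],"delta_rot":[0,0,0]},
    {"translation":[-0.6,0,-0.6],"delta_rot":[0,0,0]},
    {"translation":[-0.6,0,-0.6],"delta_rot":[0,0,0]},
  ],
)

```text
clock: 5.28
tool_pos: [0.5859, 0.0017, 0.3654]
ee_rot: [0.001, 0.751, 0.66, 0.001]
contact_force: [0.2, 0.7, -0.6]
grip_width: -0.001
grasp_force: 0.0
```

Run:
```python
from h import *
im,m=grab('wrist'); np.save('w3.npy',im); save('pics/w3.png',cv2.resize(im,(768,576))); np.savez('w3m.npz',**m)
go(.5877,.0208,.274,-7.2)
```

```text
t 5.33 pos [0.5855 0.0023 0.3642] trans [ 0.1238 -0.0016  0.6016] rot [ 7.0e-05 -1.0e-04 -5.1e-04] F [-0.8  0.3 -0.4] grip 0.004 0.0
```

View pics/w3.png

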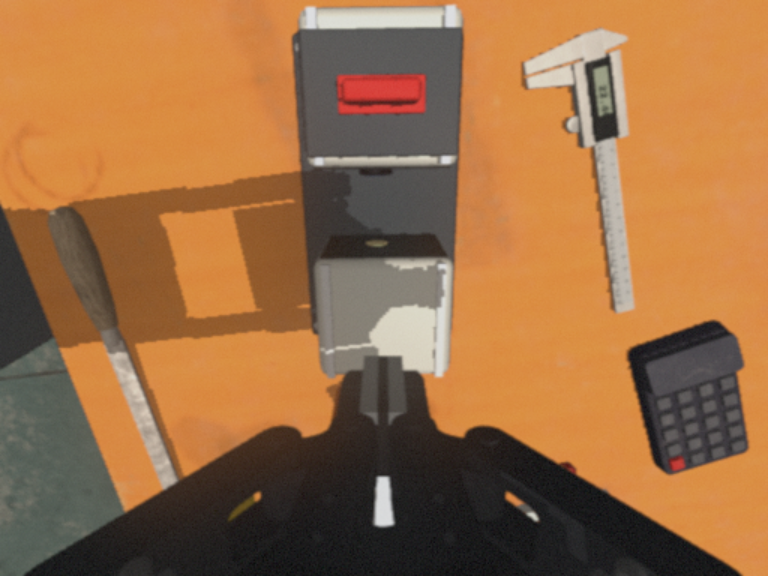

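The cover is now open: its plate covers the detector block at (380,95), and both lens tubes show at (376,171) and (376,243). The gap's top edges are at rows 163 and 258.

Run:
```python
from h import *
m={k:v for k,v in np.load('w3m.npz').items()}; im=np.load('w3.npy')
p=lambda L,z: onz(m,np.array(L)/1.5,z)[:,:2]
a=np.radians(-7.2); ex=np.array([np.cos(a),np.sin(a)]); ey=np.array([-ex[1],ex[0]])
d=p([[313,164],[452,164]],.086); l=p([[320,259],[449,259]],.084)
print('det',d.round(4),'lamp',l.round(4),'own y',(d@ey).round(4),(l@ey).round(4),'own x',(d@ex).round(4),(l@ex).round(4))
g=p([[376,243]],.062);print('glint',g.round(4),(g@ex).round(4),(g@ey).round(4), 'gap floor? ')
t=p([[343,101],[420,101],[420,92],[343,92]],.117); print('tab',t.mean(0),(t@ex).round(4),(t@ey).round(4))
o=p([[318,10],[318,25],[446,10],[446,28]],.086)
print('outer',(o@ey).round(4)); print('lamp sides', (p([[322,355],[441,355]],.088)@ex).round(4))
# column/row gradients for edges
gray=cv2.cvtColor(im,cv2.COLOR_RGB2GRAY).astype(int)
for c in(215,250,290):
    print(c,gray[100:118,c],gray[160:180,c])
```

```text
det [[0.5585 0.0754]
 [0.633  0.0657]] lamp [[0.5527 0.0223]
 [0.6273 0.0125]] own y [0.1448 0.1445] [0.0914 0.091 ] own x [0.5446 0.6197] [0.5455 0.6207]
glint [[0.5854 0.0226]] [0.578] [0.0958] gap floor? 
tab [0.5991704 0.1013194] [0.5643 0.5992 0.5991 0.5644] [0.1738 0.1737 0.1774 0.1776]
outer [0.2172 0.2108 0.217  0.2093]
lamp sides [0.5443 0.6179]
215 [ 85  89  89  84 108 171 191 192 188 181 136  94  65  70  61  63  58  58] [ 51  58  55  61  60  58  52  54  49  45  39  51  66  97 108 111 106 127
 130 134]
250 [ 86  90  88  73 118 190 199 184 169 153 118  69  52  53  51  45  52  70] [ 77  90 101 116  77  47  43  44  45  47  45  59  92 109 113 120 122 124
 128 128]
290 [ 89  93  87  84 139 191 195 185 170 144  95  69  73  81  79  86  85  83] [ 46  47  47  44  48  45  50  44  48  50  54  83 128 147 153 152 139 131
 127 128]
```

Run:
```python
from h import *
m={k:v for k,v in np.load('w3m.npz').items()}
a=np.radians(-7.2); ex=np.array([np.cos(a),np.sin(a)])
print((onz(m,np.array([[376,171]])/1.5,.07)[:,:2]@ex))
go(.523,-.285,.36,-11.6)
```

```text
[0.57843814]
t 5.33 pos [0.5855 0.0023 0.3642] trans [-1.9531 -0.1671  0.0268] rot [ 7.000e-05 -1.100e-04  1.171e-02] F [-0.8  0.3 -0.4] grip 0.004 0.0
```

>>> play_rows(
  deltas=[
    {"translation":[-0.2,0,0],"delta_rot":[0,0,0]},
    {"translation":[-0.4,0,0],"delta_rot":[0,0,0]},
    {"translation":[-0.6,0,0],"delta_rot":[0,0,0]},
    {"translation":[-0.8,0,0],"delta_rot":[0,0,0]},
    {"translation":[-1,0,0],"delta_rot":[0,0,0]},
  ],
)

```text
clock: 5.75
tool_pos: [0.566, -0.1467, 0.3625]
ee_rot: [-0.001, 0.75, 0.661, -0.001]
contact_force: [-0.3, 1.5, -0.4]
grip_width: 0.001
grasp_force: 0.0
```

>>> play_rows(
  deltas=[
    {"translation":[-0.2,-0.03,0],"delta_rot":[0,0,0.0117]},
    {"translation":[-0.4,-0.06,0],"delta_rot":[0,0,0.0117]},
    {"translation":[-0.6,-0.1,0],"delta_rot":[0,0,0.0117]},
    {"translation":[-0.8,-0.15,0],"delta_rot":[0,0,0.0117]},
    {"translation":[-0.95,-0.167,0.02],"delta_rot":[0,0,0.0117]},
    {"translation":[-0.95,-0.167,0.02],"delta_rot":[0,0,0.0117]},
    {"translation":[-0.95,-0.167,0.02],"delta_rot":[0,0,0.0117]},
  ],
)

```text
clock: 6.33
tool_pos: [0.523, -0.2848, 0.3596]
ee_rot: [-0.001, 0.775, 0.632, -0.0]
contact_force: [-1.0, 0.4, -0.4]
grip_width: -0.002
grasp_force: 0.0
```

Run:
```python
from h import *
im,m=grab('wrist'); np.save('w4.npy',im); save('pics/w4.png',cv2.resize(im,(768,576))); np.savez('w4m.npz',**m)
go(.5375,-.2163,.36,-11.6)
```

```text
t 6.38 pos [ 0.5233 -0.2841  0.3599] trans [ 4.616e-01  1.900e-03 -4.000e-04] rot [-3.7e-04 -2.1e-04  5.0e-05] F [ 0.2  0.6 -0.4] grip 0.001 0.0
```

View pics/w4.png

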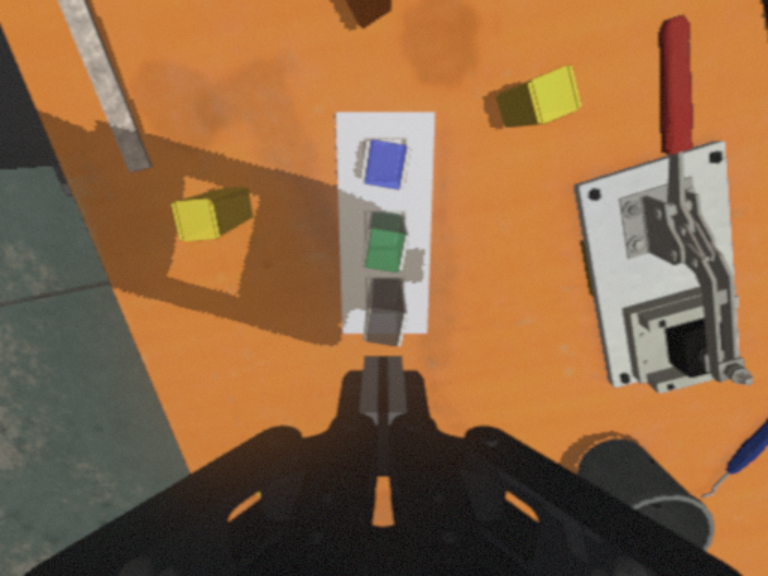

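The wrist view shows the rack with blue at (386,163), green at (386,242) and grey at (385,315). The blue cell looks turned slightly clockwise in its pocket.

Run:
```python
from h import *
m={k:v for k,v in np.load('w4m.npz').items()}; im=np.load('w4.npy')
save('pics/w4c.png',cv2.resize(im[85:135,225:290],(780,600),interpolation=cv2.INTER_CUBIC))
for n,lo,hi in(('blue',(112,90,60),(135,255,255)),('green',(50,70,30),(85,255,255))):
  for A,r,c in rects(im,lo,hi,150):
    print(A,r); b=cv2.boxPoints(r);P=onz(m,b,.079)[:,:2]; e=P[1]-P[0],P[2]-P[1]
    print(n,(b*1.5).round(0).tolist(),'P',P.round(4).tolist(),P.mean(0).round(4),[np.linalg.norm(x).round(4) for x in e],[np.degrees(np.arctan2(x[1],x[0])).round(1) for x in e])
rk=onz(m,np.array([[337,113],[434,113],[428,332],[343,332]])/1.5,.021)[:,:2]
print('rack',rk.round(4),rk.mean(0))
for i in range(4):
  e=rk[(i+1)%4]-rk[i]; print(np.linalg.norm(e).round(4),np.degrees(np.arctan2(e[1],e[0])).round(1))
```

```text
301.5 ((500.2500305175781, 299.75), (9.899495124816895, 40.305084228515625), 45.0)
blue [[724.0, 466.0], [766.0, 423.0], [777.0, 434.0], [734.0, 476.0]] P [[0.7251, -0.4587], [0.7513, -0.429], [0.7587, -0.4389], [0.7325, -0.4693]] [ 0.7419 -0.449 ] [np.float64(0.0397), np.float64(0.0123)] [np.float64(48.5), np.float64(-53.2)]
608.5 ((256.3639831542969, 109.24800109863281), (22.80789566040039, 28.97944450378418), 10.30484676361084)
blue [[364.0, 182.0], [372.0, 139.0], [405.0, 146.0], [397.0, 188.0]] P [[0.5244, -0.224], [0.5333, -0.203], [0.5503, -0.2097], [0.5419, -0.2309]] [ 0.5375 -0.2169] [np.float64(0.0227), np.float64(0.0183)] [np.float64(67.1), np.float64(-21.4)]
514.0 ((256.1891784667969, 166.3648681640625), (21.207469940185547, 26.3038387298584), 9.462321281433105)
green [[365.0, 266.0], [372.0, 227.0], [403.0, 233.0], [397.0, 272.0]] P [[0.515, -0.271], [0.5235, -0.2494], [0.5404, -0.2559], [0.5323, -0.2778]] [ 0.5278 -0.2635] [np.float64(0.0233), np.float64(0.0181)] [np.float64(68.5), np.float64(-21.2)]
rack [[ 0.5133 -0.1824]
 [ 0.5747 -0.195 ]
 [ 0.5447 -0.3464]
 [ 0.4817 -0.3334]] [ 0.52859467 -0.26428709]
0.0627 -11.7
0.1543 -101.2
0.0643 168.4
0.1544 78.2
```

View pics/w4c.png

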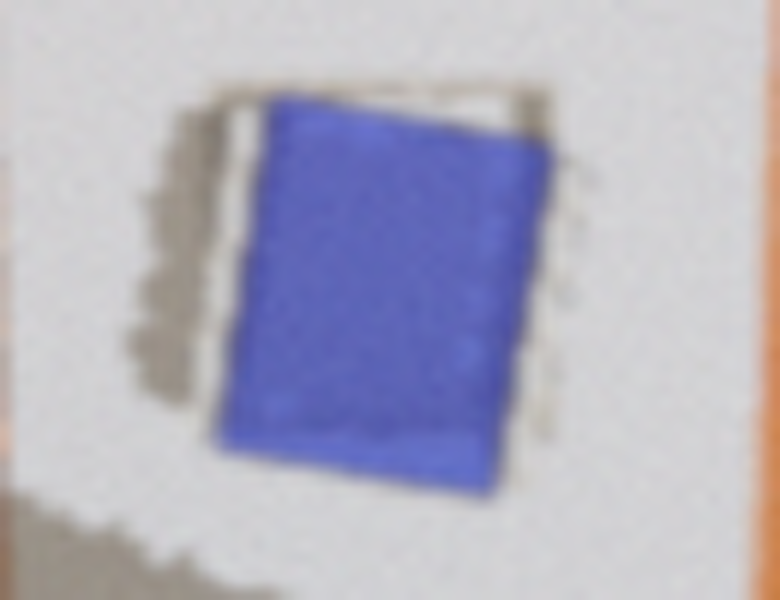

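Both cells sit turned about 8° in their pockets, which is as far as the play allows, so I use a grasp yaw of −19.5°.

Run:
```python
from h import *
go(.5378,-.217,.29,-19.5)
```

```text
t 6.38 pos [ 0.5233 -0.2841  0.3599] trans [0.4568 0.0059 0.4662] rot [-0.00038 -0.00018  0.022  ] F [ 0.2  0.6 -0.4] grip 0.001 0.0
```

>>> play_rows(
  deltas=[
    {"translation":[0.15,0.005,0],"delta_rot":[0,0,0.011]},
    {"translation":[0.3,0.006,0],"delta_rot":[0,0,0.022]},
    {"translation":[0.457,0.006,0.1],"delta_rot":[0,0,0.022]},
    {"translation":[0.457,0.006,0.3],"delta_rot":[0,0,0.022]},
    {"translation":[0.457,0.006,0.466],"delta_rot":[0,0,0.022]},
    {"translation":[0.457,0.006,0.466],"delta_rot":[0,0,0.022]},
    {"translation":[0.457,0.006,0.466],"delta_rot":[0,0,0.022]},
  ],
  grip=0.3,
)

```text
clock: 6.97
tool_pos: [0.5379, -0.2162, 0.2902]
ee_rot: [-0.002, 0.816, 0.578, -0.001]
contact_force: [-0.3, -0.6, -0.2]
grip_width: 0.652
grasp_force: 0.0
```

Run:
```python
from h import *
go(.5378,-.217,.212,-19.5)
```

```text
t 6.97 pos [ 0.5379 -0.2162  0.2902] trans [-0.0058  0.0034  0.5214] rot [-6.1e-04 -7.0e-05  3.4e-04] F [-0.3 -0.6 -0.2] grip 0.652 0.0
```

>>> play_rows(
  deltas=[
    {"translation":[-0.006,0.003,0.15],"delta_rot":[0,0,0]},
    {"translation":[-0.006,0.003,0.3],"delta_rot":[0,0,0]},
    {"translation":[-0.006,0.003,0.42],"delta_rot":[0,0,0]},
    {"translation":[-0.006,0.003,0.52],"delta_rot":[0,0,0]},
    {"translation":[-0.006,0.003,0.52],"delta_rot":[0,0,0]},
    {"translation":[-0.006,0.003,0.52],"delta_rot":[0,0,0]},
  ],
  newtons=10,
)

```text
clock: 7.47
tool_pos: [0.5386, -0.2187, 0.2144]
ee_rot: [0.0, 0.817, 0.577, 0.0]
contact_force: [-0.4, 0.7, 0.1]
grip_width: 0.65
grasp_force: 0.0
```

Run:
```python
from h import *
go(.5378,-.217,.212,-19.5)
```

```text
t 7.47 pos [ 0.5386 -0.2187  0.2144] trans [ 0.009  -0.0091  0.0157] rot [ 8.e-05 -1.e-05  6.e-05] F [-0.4  0.7  0.1] grip 0.65 0.0
```

>>> play_rows(
  deltas=[
    {"translation":[0.006,-0.006,0.01],"delta_rot":[0,0,0]},
    {"translation":[0.006,-0.006,0.01],"delta_rot":[0,0,0]},
    {"translation":[0.006,-0.006,0.01],"delta_rot":[0,0,0]},
  ],
  grip=-0.3,
)

```text
clock: 7.72
tool_pos: [0.538, -0.2177, 0.2133]
ee_rot: [0.001, 0.817, 0.577, 0.001]
contact_force: [-0.0, 0.9, 0.4]
grip_width: 0.349
grasp_force: 0.0
```

>>> play_rows(
  deltas=[
    {"translation":[0,0,0],"delta_rot":[0,0,0]},
    {"translation":[0,0,0],"delta_rot":[0,0,0]},
  ],
  grip=-0.38,
)

```text
clock: 7.88
tool_pos: [0.5377, -0.2177, 0.2126]
ee_rot: [0.0, 0.817, 0.577, 0.0]
contact_force: [0.2, -1.2, 0.5]
grip_width: 0.312
grasp_force: 0.0
```

>>> play_rows(
  deltas=[
    {"translation":[0,0,0],"delta_rot":[0,0,0]},
    {"translation":[0,0,0],"delta_rot":[0,0,0]},
  ],
  grip=-0.44,
)

```text
clock: 8.05
tool_pos: [0.5376, -0.2176, 0.2124]
ee_rot: [0.0, 0.817, 0.577, 0.0]
contact_force: [-0.3, 0.9, 5.2]
grip_width: 0.28
grasp_force: 3.3
```

>>> play_rows(
  deltas=[
    {"translation":[0,0,0],"delta_rot":[0,0,0]},
    {"translation":[0,0,0],"delta_rot":[0,0,0]},
  ],
  grip=-0.47,
)

```text
clock: 8.22
tool_pos: [0.5376, -0.2177, 0.2124]
ee_rot: [0.0, 0.817, 0.577, 0.0]
contact_force: [-1.8, 0.7, 6.0]
grip_width: 0.275
grasp_force: 19.9
```

>>> play_rows(
  deltas=[
    {"translation":[0,0,0],"delta_rot":[0,0,0]},
    {"translation":[0,0,0],"delta_rot":[0,0,0]},
  ],
  grip=-0.5,
)

```text
clock: 8.38
tool_pos: [0.5376, -0.2177, 0.2124]
ee_rot: [0.0, 0.817, 0.577, 0.0]
contact_force: [-1.4, 1.2, 5.2]
grip_width: 0.281
grasp_force: 19.9
```

The force limit bottoms out at about 20 N, so I set the force by finger position instead.

>>> play_rows(
  deltas=[
    {"translation":[0,0,0],"delta_rot":[0,0,0]},
    {"translation":[0,0,0],"delta_rot":[0,0,0]},
  ],
  grip=-0.45,
)

```text
clock: 8.55
tool_pos: [0.5376, -0.2177, 0.2124]
ee_rot: [0.0, 0.817, 0.577, 0.0]
contact_force: [-0.9, 0.8, 5.1]
grip_width: 0.276
grasp_force: 19.9
```

>>> play_rows(
  deltas=[
    {"translation":[0,0,0],"delta_rot":[0,0,0]},
    {"translation":[0,0,0],"delta_rot":[0,0,0]},
  ],
  grip=-0.443,
)

```text
clock: 8.72
tool_pos: [0.5376, -0.2177, 0.2124]
ee_rot: [0.0, 0.817, 0.577, 0.0]
contact_force: [-1.1, 0.9, 5.8]
grip_width: 0.28
grasp_force: 15.1
```

>>> play_rows(
  deltas=[
    {"translation":[0,0,0],"delta_rot":[0,0,0]},
    {"translation":[0,0,0],"delta_rot":[0,0,0]},
  ],
  grip=-0.441,
)

```text
clock: 8.88
tool_pos: [0.5376, -0.2177, 0.2124]
ee_rot: [0.0, 0.817, 0.577, 0.0]
contact_force: [-1.3, 0.4, 5.4]
grip_width: 0.279
grasp_force: 9.4
```

>>> play_rows(
  deltas=[
    {"translation":[0,0,0],"delta_rot":[0,0,0]},
    {"translation":[0,0,-0.02],"delta_rot":[0,0,0]},
    {"translation":[0,0,-0.05],"delta_rot":[0,0,0]},
    {"translation":[0,0,-0.09],"delta_rot":[0,0,0]},
    {"translation":[0,0,-0.13],"delta_rot":[0,0,0]},
    {"translation":[0,0,-0.17],"delta_rot":[0,0,0]},
    {"translation":[0,0,-0.2],"delta_rot":[0,0,0]},
    {"translation":[0,0,-0.2],"delta_rot":[0,0,0]},
  ],
  grip=-0.442,
)

```text
clock: 9.55
tool_pos: [0.5379, -0.2178, 0.2433]
ee_rot: [0.001, 0.817, 0.577, 0.001]
contact_force: [-0.1, 0.1, -0.7]
grip_width: 0.279
grasp_force: 8.6
```

Run:
```python
from h import *
go(.5882,.0446,.345,-7.3)
```

```text
t 9.55 pos [ 0.5379 -0.2178  0.2433] trans [ 1.761  -0.2662 -0.6787] rot [ 3.200e-04  6.000e-05 -3.386e-02] F [-0.1  0.1 -0.7] grip 0.279 8.6
```

Lift first, then traverse gently.

>>> play_rows(
  deltas=[
    {"translation":[0,0,-0.06],"delta_rot":[0,0,0]},
    {"translation":[0,0,-0.16],"delta_rot":[0,0,0]},
    {"translation":[0,0,-0.28],"delta_rot":[0,0,0]},
    {"translation":[0.05,0,-0.4],"delta_rot":[0,0,0]},
    {"translation":[0.13,0,-0.5],"delta_rot":[0,0,-0.004]},
    {"translation":[0.24,-0.03,-0.6],"delta_rot":[0,0,-0.01]},
    {"translation":[0.36,-0.05,-0.66],"delta_rot":[0,0,-0.016]},
    {"translation":[0.48,-0.08,-0.68],"delta_rot":[0,0,-0.022]},
    {"translation":[0.6,-0.1,-0.68],"delta_rot":[0,0,-0.028]},
    {"translation":[0.7,-0.12,-0.68],"delta_rot":[0,0,-0.034]},
  ],
)

```text
clock: 10.38
tool_pos: [0.5556, -0.1115, 0.3448]
ee_rot: [0.0, 0.75, 0.662, 0.0]
contact_force: [-0.1, -1.2, -1.1]
grip_width: 0.281
grasp_force: 8.6
```

Run:
```python
from h import *
go(.5882,.0446,.345,-7.3)
```

```text
t 10.38 pos [ 0.5556 -0.1115  0.3448] trans [ 1.0599e+00  8.6600e-02 -9.0000e-04] rot [ 1.2e-04 -1.0e-05  4.7e-04] F [-0.1 -1.2 -1.1] grip 0.281 8.6
```

>>> play_rows(
  deltas=[
    {"translation":[0.1,0.01,0],"delta_rot":[0,0,0]},
    {"translation":[0.22,0.02,0],"delta_rot":[0,0,0]},
    {"translation":[0.36,0.03,0],"delta_rot":[0,0,0]},
    {"translation":[0.5,0.04,0],"delta_rot":[0,0,0]},
    {"translation":[0.64,0.06,0],"delta_rot":[0,0,0]},
    {"translation":[0.78,0.07,0],"delta_rot":[0,0,0]},
    {"translation":[0.9,0.08,0],"delta_rot":[0,0,0]},
    {"translation":[0.98,0.085,0],"delta_rot":[0,0,0]},
    {"translation":[1,0.085,0],"delta_rot":[0,0,0]},
    {"translation":[1,0.085,0],"delta_rot":[0,0,0]},
  ],
)

```text
clock: 11.22
tool_pos: [0.5871, 0.0351, 0.344]
ee_rot: [-0.0, 0.75, 0.662, -0.0]
contact_force: [0.8, 0.3, -0.5]
grip_width: 0.281
grasp_force: 8.6
```

Run:
```python
from h import *
go(.5882,.0446,.345,-7.3)
im,m=grab('wrist'); save('pics/w5.png',cv2.resize(im,(768,576))); np.save('w5.npy',im); np.savez('w5m.npz',**m)
for n in('scene','top'):
    im,_=grab(n); np.save(n+'5.npy',im)
go(.5882,.0446,.345,-7.3)
```

```text
t 11.22 pos [0.5871 0.0351 0.344 ] trans [ 0.064  -0.0006 -0.0064] rot [-3.0e-05  3.0e-05  3.6e-04] F [ 0.8  0.3 -0.5] grip 0.281 8.6
t 11.37 pos [0.587  0.0338 0.344 ] trans [ 0.0726 -0.0011 -0.0068] rot [-3.e-05  5.e-05  6.e-05] F [ 0.6 -0.7 -1.4] grip 0.276 8.6
```

View pics/w5.png

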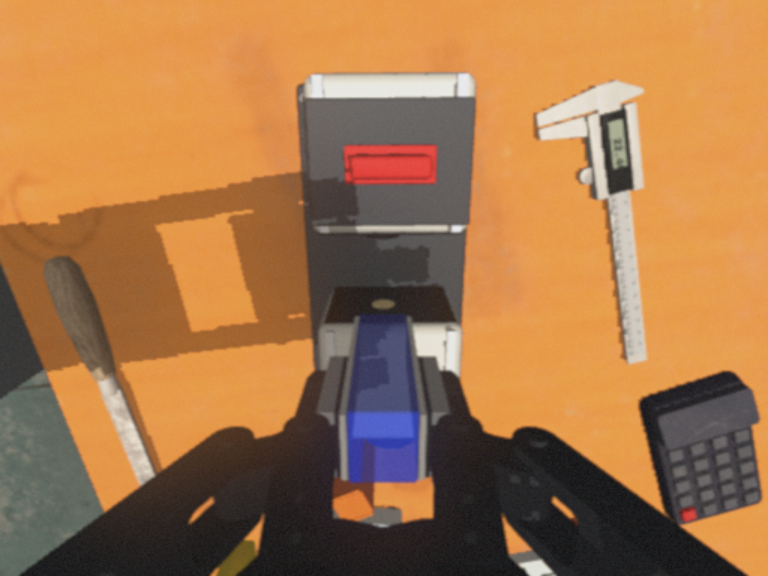

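The wrist view shows the cell held upright. Its foot edge is at about row 315 (columns 356–412), its top front edge at about row 438, and the gap lies ahead.

Run:
```python
from h import *
m={k:v for k,v in np.load('w5m.npz').items()}; im=np.load('w5.npy')
a=np.radians(-7.3); ex=np.array([np.cos(a),np.sin(a)]); ey=np.array([-ex[1],ex[0]])
T=np.array([.587,.0345])
g=cv2.cvtColor(im,cv2.COLOR_RGB2HSV)
print('col V',g[200:325:1,256,2].tolist()); print('row S at 230px',g[230,225:290,1].tolist()); 
b=(cv2.inRange(g,(110,100,30),(130,255,255))>0)
for r in(212,216,225,240,260,280,288,292,296,300,310,318): 
    x=np.where(b[r,200:310])[0]+200; print(r,x.min() if len(x) else 0,x.max() if len(x) else 0)
f=lambda L,z:(onz(m,np.array(L)/1.5,z)[:,:2]-T)
for L,z in(([[356,316],[412,316]],.1386),([[350,438],[420,438]],.2106),([[347,480],[424,480]],.2106)):
    q=f(L,z); print(z,'x',(q@ex).round(4),'y',(q@ey).round(4))
```

```text
col V [105, 114, 114, 116, 112, 96, 59, 41, 36, 51, 65, 71, 71, 72, 77, 77, 83, 92, 90, 92, 92, 99, 96, 95, 95, 96, 109, 113, 115, 116, 115, 116, 118, 117, 116, 114, 120, 115, 104, 100, 99, 93, 97, 97, 98, 96, 94, 97, 95, 98, 99, 100, 97, 98, 94, 99, 113, 114, 118, 117, 115, 117, 116, 113, 118, 118, 116, 115, 116, 117, 118, 117, 117, 127, 155, 182, 198, 204, 206, 204, 203, 206, 206, 205, 204, 205, 205, 205, 204, 205, 201, 191, 179, 173, 171, 172, 171, 171, 173, 173, 170, 167, 167, 167, 168, 167, 168, 167, 169, 166, 166, 169, 166, 166, 169, 169, 167, 169, 167, 166, 158, 146, 220, 229, 227]
row S at 230px [32, 33, 32, 24, 29, 34, 31, 30, 28, 28, 22, 20, 59, 96, 96, 93, 95, 98, 94, 97, 94, 94, 99, 101, 89, 94, 85, 88, 85, 83, 84, 84, 84, 83, 80, 82, 81, 83, 75, 83, 81, 82, 78, 80, 82, 80, 100, 84, 43, 11, 31, 32, 32, 18, 17, 18, 17, 18, 18, 18, 18, 18, 18, 17, 18]
212 241 266
216 240 265
225 248 253
240 237 255
260 234 275
280 231 278
288 232 278
292 232 278
296 232 278
300 232 278
310 232 277
318 233 277
0.1386 x [-0.0113  0.0125] y [0.0114 0.0115]
0.2106 x [-0.009   0.0103] y [0.0046 0.0046]
0.2106 x [-0.0101  0.0118] y [-0.0097 -0.0096]
```

Run:
```python
from h import *
go(.5876,.0435,.2314,-7.3)
```

```text
t 11.37 pos [0.587  0.0338 0.344 ] trans [ 0.0651 -0.0039  0.7506] rot [-3.e-05  5.e-05  6.e-05] F [ 0.6 -0.7 -1.4] grip 0.276 8.6
```

>>> play_rows(
  deltas=[
    {"translation":[0.03,-0.002,0],"delta_rot":[0,0,0]},
    {"translation":[0.065,-0.004,0],"delta_rot":[0,0,0]},
    {"translation":[0.065,-0.004,0.04],"delta_rot":[0,0,0]},
    {"translation":[0.065,-0.004,0.1],"delta_rot":[0,0,0]},
    {"translation":[0.065,-0.004,0.16],"delta_rot":[0,0,0]},
    {"translation":[0.065,-0.004,0.2],"delta_rot":[0,0,0]},
    {"translation":[0.065,-0.004,0.2],"delta_rot":[0,0,0]},
    {"translation":[0.065,-0.004,0.2],"delta_rot":[0,0,0]},
  ],
)

```text
clock: 12.03
tool_pos: [0.5876, 0.0442, 0.313]
ee_rot: [-0.001, 0.75, 0.661, -0.001]
contact_force: [0.1, -0.5, -0.8]
grip_width: 0.28
grasp_force: 8.6
```

Run:
```python
from h import *
go(.5876,.0435,.2314,-7.3)
```

```text
t 12.03 pos [0.5876 0.0442 0.313 ] trans [-0.0046  0.0017  0.5443] rot [-2.7e-04  6.0e-05  1.4e-04] F [ 0.1 -0.5 -0.8] grip 0.28 8.6
```

>>> play_rows(
  deltas=[
    {"translation":[-0.004,0.001,0.04],"delta_rot":[0,0,0]},
    {"translation":[-0.004,0.001,0.1],"delta_rot":[0,0,0]},
    {"translation":[-0.004,0.001,0.17],"delta_rot":[0,0,0]},
    {"translation":[-0.004,0.001,0.24],"delta_rot":[0,0,0]},
    {"translation":[-0.004,0.001,0.31],"delta_rot":[0,0,0]},
    {"translation":[-0.004,0.001,0.38],"delta_rot":[0,0,0]},
    {"translation":[-0.004,0.001,0.44],"delta_rot":[0,0,0]},
    {"translation":[-0.004,0.001,0.5],"delta_rot":[0,0,0]},
    {"translation":[-0.004,0.001,0.544],"delta_rot":[0,0,0]},
    {"translation":[-0.004,0.001,0.544],"delta_rot":[0,0,0]},
  ],
)

```text
clock: 12.87
tool_pos: [0.5873, 0.0436, 0.2306]
ee_rot: [-0.001, 0.75, 0.661, -0.001]
contact_force: [0.6, 0.0, -1.2]
grip_width: 0.281
grasp_force: 8.6
```

>>> play_rows(
  deltas=[
    {"translation":[0,0,0],"delta_rot":[0,0,0]},
    {"translation":[0,0,0],"delta_rot":[0,0,0]},
    {"translation":[0,0,0],"delta_rot":[0,0,0]},
  ],
)

```text
clock: 13.12
tool_pos: [0.5882, 0.0437, 0.233]
ee_rot: [0.0, 0.75, 0.661, 0.0]
contact_force: [0.1, 0.4, -0.8]
grip_width: 0.283
grasp_force: 8.6
```

Run:
```python
from h import *
go(.5876,.0435,.2314,-7.3)
im,m=grab('wrist'); np.save('w6.npy',im); np.savez('w6m.npz',**m)
s,ms=grab('scene'); np.save('s6.npy',s)
A=cv2.resize(im[100:290,180:330],(450,570),interpolation=cv2.INTER_CUBIC)
B=cv2.resize(s[115:210,175:265],(345,364),interpolation=cv2.INTER_CUBIC); C=np.zeros((570,345,3),np.uint8); C[:364]=B
save('pics/w6.png',np.hstack([A,C])); go(.5876,.0435,.2314,-7.3)
```

```text
t 13.12 pos [0.5882 0.0437 0.233 ] trans [-0.0019 -0.0037  0.0105] rot [ 1.8e-04 -3.0e-05  1.5e-04] F [ 0.1  0.4 -0.8] grip 0.283 8.6
t 13.22 pos [0.5881 0.0437 0.233 ] trans [-0.0017 -0.0031  0.0105] rot [ 1.7e-04 -3.0e-05  1.4e-04] F [ 0.8  0.2 -1.8] grip 0.281 8.6
```

View pics/w6.png

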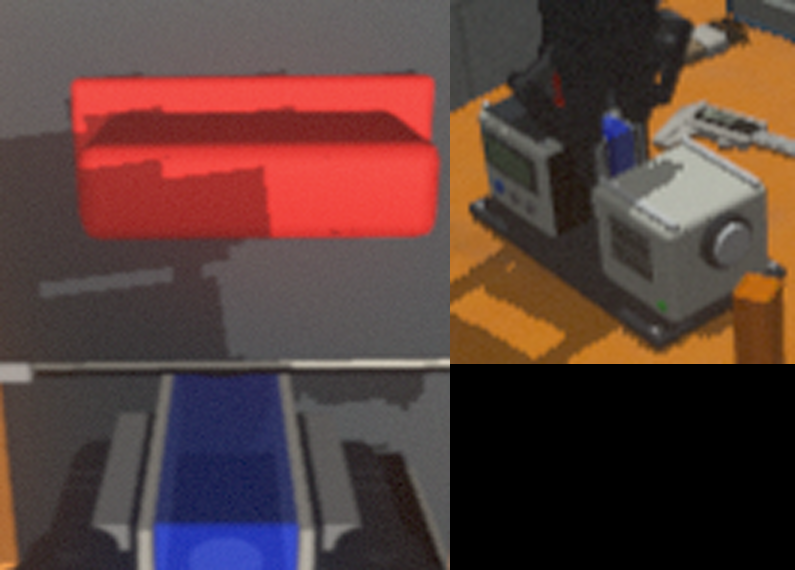

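Run:
```python
from h import *
m={k:v for k,v in np.load('w6m.npz').items()}; ms=cams.camera_model('scene')
a=np.radians(-7.3); ex=np.array([np.cos(a),np.sin(a)]); ey=np.array([-ex[1],ex[0]])
T=np.array([.5881,.0437])
f=lambda L,z:(onz(m,np.array(L)/3+[180,100],z)[:,:2]-T)
for n,L,z in(('det edge',[[100,374],[400,370]],.086),('cell top front',[[155,523],[300,523]],.0995),('rim cell@.086',[[163,374],[290,374]],.086)):
    q=f(L,z); print(n,'x',(q@ex).round(4),'y',(q@ey).round(4))
c=T+.0007*ex+.0014*ey
P=[np.r_[c+sx*.010*ex+sy*.012*ey,z] for z in(.0995,.027) for sx,sy in((-1,-1),(1,-1),(-1,1))]
print(proj(ms,P).round(1))
s=np.load('s6.npy'); h=cv2.cvtColor(s,cv2.COLOR_RGB2HSV); b=cv2.inRange(h,(110,100,40),(130,255,255))[135:165,205:235]
r,cc=np.where(b); print('scene blue rows',r.min()+135,r.max()+135,'cols',cc.min()+205,cc.max()+205)
for k in range(0,10): x=cc[r==k+r.min()]; print(k+r.min()+135,x.min()+205,x.max()+205)
```

```text
det edge x [-0.0177  0.0252] y [0.0283 0.0289]
cell top front x [-0.0092  0.0103] y [0.0126 0.0126]
rim cell@.086 x [-0.0087  0.0095] y [0.0283 0.0283]
[[216.1 151.1]
 [222.5 148.2]
 [210.3 147.4]
 [218.4 175.1]
 [224.5 172. ]
 [212.8 171.2]]
scene blue rows 145 160 cols 214 222
145 215 216
146 214 219
147 215 220
148 214 221
149 214 221
150 215 221
151 216 222
152 216 222
153 216 222
154 217 222
```

>>> play_rows(
  deltas=[
    {"translation":[0.003,-0.003,0.005],"delta_rot":[0,0,0]},
    {"translation":[0.003,-0.003,0.01],"delta_rot":[0,0,0]},
    {"translation":[0.003,-0.003,0.01],"delta_rot":[0,0,0]},
    {"translation":[0.003,-0.003,0.01],"delta_rot":[0,0,0]},
    {"translation":[0.003,-0.003,0.01],"delta_rot":[0,0,0]},
    {"translation":[0.003,-0.003,0.01],"delta_rot":[0,0,0]},
  ],
)

```text
clock: 13.72
tool_pos: [0.5875, 0.0442, 0.2309]
ee_rot: [0.0, 0.75, 0.661, -0.0]
contact_force: [0.5, 0.7, -0.5]
grip_width: 0.282
grasp_force: 8.6
```

Run:
```python
from h import *
go(.5879,.0442,.2314,-7.3)
im,m=grab('top')
for n,lo,hi in(('green',(45,80,40),(85,255,255)),):
    print([ (A,r[0]) for A,r,c in rects(im,lo,hi,40)])
go(.5879,.0442,.2314,-7.3)
```

```text
t 13.72 pos [0.5875 0.0442 0.2309] trans [ 0.0004  0.0027 -0.0035] rot [-0.       0.       0.00015] F [ 0.5  0.7 -0.5] grip 0.282 8.6
[(81.0, (314.9000244140625, 202.2000274658203)), (241.5, (62.0, 3.5))]
t 13.77 pos [0.5875 0.0442 0.2309] trans [ 0.0005  0.0027 -0.0035] rot [0.      0.      0.00014] F [-1.  -0.2 -0.9] grip 0.279 8.6
```

The arm is on pose to under 1 mm, only the cell's weight shows on the wrist, and the green cell hasn't moved.

```bash
python3 -c "
from h import *
print(order.sign_off())"
```

```text
the job is handed in; nothing more can be done
None
```

I opened the cover to its stop and handed the job in at 13.8 s with the blue cell hanging upright in the beam, within about 1–2 mm by my camera measurements; it was held at about 9 N, but briefly read 19.9 N while I was setting the grip.

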